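# Feel out the chamfered ends of focus pinion shafts and rack them alike

## Task

Take the two loose pinion shafts one at a time: gently offer an end to the brass bearing of the stripped microscope stand to feel whether it is the chamfered end (it starts into the bore) or the square end (it stops at the face), and lay that shaft in a free notch of the rack before you take the other. In the end both must lie at rest each in a notch, pinion between the two rails and chamfered end over the blue rail like the two already there. Do not force a shaft against the stand, and leave the racked shafts and everything else on the bench where they are.

Things in the scene. Friction and masses are not known exactly. Their poses are not given: they have to be found in the camera images.
- pinion_1_mid (a point): centre, half-way along and half-way up, of a loose dark steel pinion shaft, one of two alike, lying level on the bench (centre 11 mm up). x runs along it. 120 mm long: in the middle a toothed pinion 30 mm long and 22 mm across (grip here), either side a 16 mm round journal 45 mm long. About 0.2 kg; rests on a pinion flank, does not roll. Ends: see the body's entry
- pinion_2_mid (a point): centre, half-way along and half-way up, of a loose dark steel pinion shaft, one of two alike, lying level on the bench (centre 11 mm up). x runs along it. 120 mm long: in the middle a toothed pinion 30 mm long and 22 mm across (grip here), either side a 16 mm round journal 45 mm long. About 0.2 kg; rests on a pinion flank, does not roll. Ends: see the body's entry
- pinion_1: the same shaft; origin under the pinion, 11 mm below the centre. One end only is chamfered: its last 8 mm taper to a 9 mm face; the other is cut square at 16 mm. Which one must be felt: nothing in the pose tells it, for x may point to either end
- pinion_2: the same shaft; origin under the pinion, 11 mm below the centre. One end only is chamfered: its last 8 mm taper to a 9 mm face; the other is cut square at 16 mm. Which one must be felt: nothing in the pose tells it, for x may point to either end
- stand: fixed stripped microscope stand; origin under the centre of its cream base (130 mm in x, 170 in y, 30 high). On it a black lamp at y -52 mm, 66 high; at y +20 mm an aluminium column 139 mm high and a cream focus block (62 x 56 mm, 57 to 113 high), with black knobs on the +x side out to x +78 mm and the brass bearing on the -x side
- stand_bore (a point): centre of the bore's mouth in the 36 mm square brass bearing, at the stand's x -50, y +20 mm, 85 mm up; a shaft enters level along the stand's +x. Bore 14 mm across, 18 deep, a press fit: pushed with 3 to 10 N a chamfered end goes in 5 to 6 mm and stops (shaft centre about 54.5 mm from the mouth), a square end stops at the face (centre 60 mm away)
- rack: fixed shaft rack; origin under its centre. Grey base plate 90 x 190 mm, two notched rails 10 mm thick at x +36 mm (blue) and -36 mm (white), tops 35 mm above the bench. Shafts lie along its x, bridging both rails, the pinion hanging between them
- rack_mid (a point): centre of the rack at the height of a racked shaft's centre, 33 mm above the bench. Four 90-degree V notches at the rack's y -72, -24, +24 and +72 mm, 26 mm wide at the top, the same in both rails; those at -72 and +24 are taken, those at -24 and +72 are free. Same axes as the rack
- rack_blue (a point): middle of the blue rail, at the rack's x +36 mm (the other rail is white)
- racked_a: a like shaft already in the rack's notch at y -72 mm, chamfered end at the blue rail; same size and origin; a bystander, to be left alone
- racked_b: a like shaft already in the rack's notch at y +24 mm, chamfered end at the blue rail; same size and origin; a bystander, to be left alone
- eyepiece: eyepiece standing on its black head, 33 mm across, 50 mm tall, somewhere among the shafts; origin under its centre; a bystander, to be left alone
- objective: steel objective with a blue ring standing upright, 25 mm across, 46 mm tall, among the shafts; origin under its centre; a bystander, to be left alone
- focus_knob: black knurled focus knob lying flat, 49 mm across, 28 mm tall, among the shafts; origin under its centre; a bystander, to be left alone
- cleaner: amber lens-cleaner bottle with white cap, 38 mm across, 105 mm tall; origin under its centre; a bystander, to be left alone
- screwdriver: yellow-handled screwdriver, 190 mm long, lying towards the back of the bench; x runs from handle to tip, origin under its middle; a bystander, to be left alone
- lamp: black ribbed lamp housing with a maroon block, lying, 95 mm long (its x), 36 mm wide and high; origin under its middle; a bystander, to be left alone
There are look-alikes about, which are no part of the job. Leave any purple look-alike of the pinion_2 alone.

How it is judged:
On the way, in this order (a step that is already met when the one before it is completed fails the run):
1. one of the shafts is offered to the bearing's bore, its end in line with it and up to its face or into it (((distance between pinion_1_mid and stand_bore below 0.063 m and angle between the x axis of pinion_1_mid and the x axis of stand_bore, either way round below 0.25 rad) or (distance between pinion_2_mid and stand_bore below 0.063 m and angle between the x axis of pinion_2_mid and the x axis of stand_bore, either way round below 0.25 rad))), for 0.05 s.
2. one shaft lies in the rack, let go (((z of pinion_1_mid in the frame of rack_mid below 0.004 m and horizontal distance between pinion_1_mid and rack_mid below 0.09 m and contact force between the fingers and pinion_1 below 0.1 N) or (z of pinion_2_mid in the frame of rack_mid below 0.004 m and horizontal distance between pinion_2_mid and rack_mid below 0.09 m and contact force between the fingers and pinion_2 below 0.1 N))), for 0.2 s.
3. with one shaft racked, the other is offered to the bore ((((distance between pinion_1_mid and stand_bore below 0.063 m and angle between the x axis of pinion_1_mid and the x axis of stand_bore, either way round below 0.25 rad) and (z of pinion_2_mid in the frame of rack_mid below 0.004 m and horizontal distance between pinion_2_mid and rack_mid below 0.09 m and contact force between the fingers and pinion_2 below 0.1 N)) or ((distance between pinion_2_mid and stand_bore below 0.063 m and angle between the x axis of pinion_2_mid and the x axis of stand_bore, either way round below 0.25 rad) and (z of pinion_1_mid in the frame of rack_mid below 0.004 m and horizontal distance between pinion_1_mid and rack_mid below 0.09 m and contact force between the fingers and pinion_1 below 0.1 N)))), for 0.05 s.
At the end, for the whole second after the job is handed in: Both shafts lie at rest, let go, in the rack's notches (seated within 4 mm in height, centred within 18 mm between the rails, in line within 0.1 rad), each with its chamfered end at the blue rail; the two shafts already racked are within 10 mm of their places (z of pinion_1_mid in the frame of rack_mid between -0.004 and 0.004 m and x of pinion_1_mid in the frame of rack_mid between -0.018 and 0.018 m and horizontal distance between each of pinion_1_mid, pinion_2_mid and rack_mid below 0.09 m and angle between the x axis of each of pinion_1_mid, pinion_2_mid and the x axis of rack_mid, either way round below 0.1 rad and contact force between the fingers and pinion_1 below 0.1 N and linear speed of each of pinion_1, pinion_2 below 0.03 m/s and x of each of pinion_1_c4, pinion_2_c4 in the frame of rack_mid above 0.02 m and z of pinion_2_mid in the frame of rack_mid between -0.004 and 0.004 m and x of pinion_2_mid in the frame of rack_mid between -0.018 and 0.018 m and contact force between the fingers and pinion_2 below 0.1 N and distance of each of racked_a, racked_b from where it was at the start of the episode below 0.01 m); the robot touches nothing.
It fails at once if a shaft is forced against the stand (over 60 N) (contact force between any of pinion_1, pinion_2 and stand above 60 N).
It fails at once if a bystander on the bench is shifted by more than 25 mm (distance of any of eyepiece, objective, focus_knob, cleaner, screwdriver, lamp from where it was at the start of the episode above 0.025 m).
It fails at once if an already racked shaft is knocked by more than 20 mm (distance of any of racked_a, racked_b from where it was at the start of the episode above 0.02 m).
It fails at once if an upright bystander is tipped over (angle between any of eyepiece, objective, focus_knob, cleaner's own z axis and vertical above 0.5 rad).
It also fails if it takes over 64 s, if anything falls off the work surface, if the arm or the gripper's body presses on something with over 40 N, if the wrist force passes 120 N, or if a joint passes its speed limit or range.

## Robot

A 6-joint arm with a two-finger parallel gripper is mounted at the origin on the work surface. World frame = base frame: x ahead of the robot, y to its left, z up, the work surface at z = 0. Lengths are in m, angles in rad, forces in N, time in s.
With the tool pointing down it reaches from about 0.3 to 0.75 m from the base axis. Payload 8.5 kg.
Tool frame: the origin (TCP) lies at the very end of the fingers, on their centre line; the grasp point (between the pads) lies env.pinch_z behind it (env.pinch_z is the distance from the TCP to the grasp point, in m); z points along the fingers, y is the line along which they close (so a half turn about z gives the same grasp; the last joint's range is limited). The gripper opens to 85 mm and grips with 20 to 120 N. Pads are 22 mm wide; open, the fingers measure 114 mm over their backs; the gripper's body (76 mm by 85 mm) begins 54 mm behind the grasp point. The pads swing forward as they close: fully open they stand 13 mm farther back than shut.
Start: joints at [0.891, 0.381, 1.297, -0, 1.464, -0.215], TCP at [0.247, 0.492, 0.231] pointing down, gripper open.
Joint ranges: [-3.11, 3.11], [-0.89, 2.33], [0.22, 2.48], [-1.42, 4.56], [0.17, 2.85], [-2.88, 2.88]. Speed limits (rad/s): [2.39, 2.39, 3.14, 3.14, 3.14, 3.14].

## Interface

Orientations are given as a unit quaternion [w, x, y, z].
In Python, from plant import env gives the robot as it stands. The module is installed in compiled form; this text tells all that it offers.
- The arm moves only by the shell command python3 -m pendant 'ROWS' [OPENING]. ROWS is JSON, a list of rows, each a list of 2 entries, a list of its own where there are three numbers: the shift along the tool's x, y, z in m, then the turn, a rotation vector about the tool's x, y, z in degrees. A call has 1 to 12 rows; each row is the pose to reach, as a shift and turn from the pose commanded when the call began, along the tool's axes at that moment; what a row does not reach only later rows make up. A row lasts 1/12 s, in which the tool goes at most 41.7 mm and 7.16 degrees, less where a joint would pass 70% of its speed; a pose out of reach is approached as far as the arm can. A call with a gripper value outside its range is refused whole. OPENING is the opening, from 0 (shut) to 1 (fully open), set as the call begins (- or left out, the last holds). The fingers move at their own pace and stop on an object; the grip force is fixed at half the most. Time passes only in rows, so rows that repeat a pose let the fingers close. It gives the time, the measured TCP pose, the force, the opening and the grip force at its end, in the units of the state.
- env.sense(): the state, without advancing time (a new reading comes with each control period).
- env.snapshot(name): name is "side" or "top"; returns a dict with "img" (480x640x3 uint8, red, green, blue), "z_map" (480x640 float32, m along the optical axis (not along the pixel's ray), 0 where there is no reading), "K" (3x3 intrinsics, pixels), "view" (4x4, takes a point from world to camera coordinates). Camera axes: x right, y down, z forward; pixel columns grow to the right and rows downward; lengths in m; the calibration is good to about 2 mm. A picture is of the moment at which its call begins.
- env.job_done(): hands the job in; it is judged then, once.
The state is a dict: "time_s": time; "qpos": joint angles; "dq": joint speeds; "joint_efforts": joint torques, N m; "eef_pos": TCP position; "orientation": TCP orientation; "force": force on the tool from outside, world axes, zero at the start; "moment": the same for the moment, N m; "finger_gap": finger opening in m; "finger_force": force on a finger pad.
Only numpy, scipy, OpenCV 4.12 (cv2) and the standard library are available. Lean on these libraries where they do the work, as an engineer would, in place of code of your own. Each camera call takes 0.05 s, during which the arm holds its last target. There are 200 camera calls.

## Working session

There is one attempt and no reset: what is moved stays moved. The work goes in short steps, Python scripts to look and compute and a shell command to move; the robot and the scene stay as the last step left them, time stands still between calls to the robot, and variables do not carry over. Pictures are saved under pics/ and viewed, at most 10 in all, crops included, and the job is handed in when it is done.

```bash
mkdir -p pics
python3 - <<'E'
from plant import env
import cv2,numpy as np
for n in("top","side"):
    s=env.snapshot(n); cv2.imwrite(f"pics/{n}0.png",s["img"][:,:,::-1]); np.savez(f"{n}0.npz",**s)
    print(n,s["K"].tolist(),np.round(s["view"],4).tolist())
print(env.sense(),env.pinch_z)
E
```

```text
top [[482.5702924484776, 0.0, 325.70821326438164], [0.0, 482.5702924484776, 248.47640487056327], [0.0, 0.0, 1.0]] [[0.0057, -0.9993, 0.0365, -0.0346], [-0.9988, -0.0075, -0.0481, 0.6102], [0.0483, -0.0362, -0.9982, 0.92], [0.0, 0.0, 0.0, 1.0]]
side [[581.6605114071949, 0.0, 318.1734550336641], [0.0, 581.6605114071949, 238.29890299458515], [0.0, 0.0, 1.0]] [[-0.9801, -0.1976, -0.0209, 0.615], [-0.1018, 0.5897, -0.8012, 0.1202], [0.1706, -0.7831, -0.5981, 1.0185], [0.0, 0.0, 0.0, 1.0]]
{'time_s': 0.1, 'qpos': array([ 8.90709054e-01,  3.81163476e-01,  1.29815927e+00,  6.23201576e-07,
        1.46361366e+00, -2.15306929e-01]), 'dq': array([-0.00085067, -0.00167238, -0.00201193, -0.00011914,  0.00059304,
       -0.00049269]), 'joint_efforts': array([ 4.08369291e-03, -4.49215543e+01, -2.31653935e+01, -1.50892838e-04,
        3.68758294e-03, -3.79135827e-05]), 'eef_pos': array([0.24636211, 0.49144588, 0.23076347]), 'orientation': array([-2.91129948e-04,  2.30304081e-01,  9.73118481e-01, -6.05529815e-04]), 'force': array([-0.8380662 ,  0.47330289,  0.57658513]), 'moment': array([0.00272012, 0.03083098, 0.00626168]), 'finger_force': 0.0, 'finger_gap': 0.08515506715258055} 0.0187
```

View pics/top0.png

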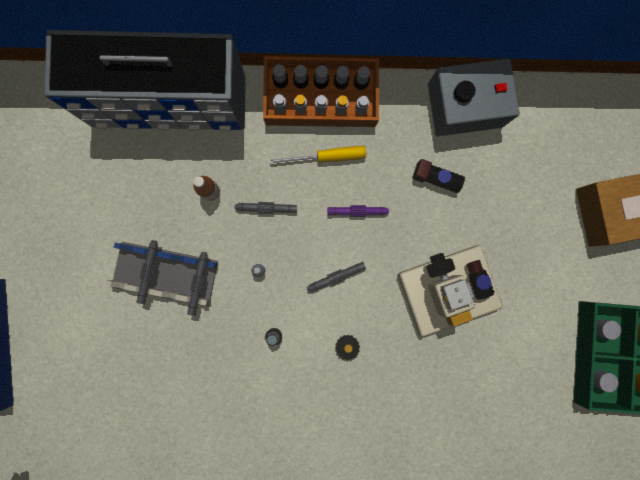

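View pics/side0.png

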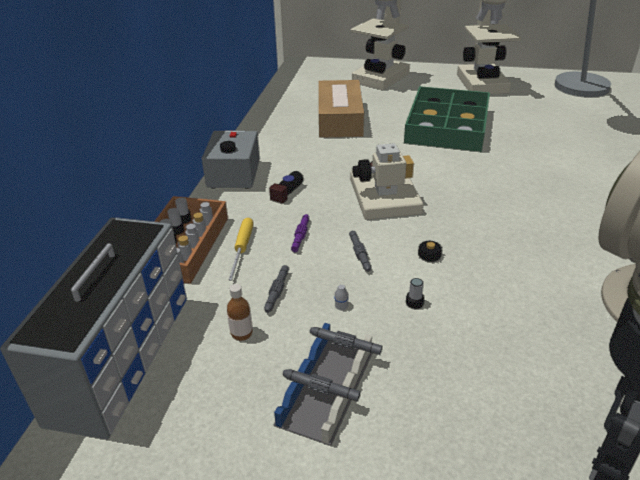

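The top view shows the two grey loose shafts at about (266,208) and (336,277), and a purple look-alike at (358,211) to leave alone. The rack is at (163,272) with its blue rail on the far side. The stand is at (450,290), with the brass bearing at (459,318) facing the robot. I'll measure these next.

```bash
cat > h.py <<'E'
import numpy as np,cv2
def load(n): return dict(np.load(n+".npz"))
def cloud(s):
    K,V=s["K"],s["view"]; v,u=np.mgrid[:480,:640]; z=s["z_map"]
    P=np.stack([(u-K[0,2])/K[0,0]*z,(v-K[1,2])/K[1,1]*z,z],-1)
    return (P-V[:3,3])@V[:3,:3]
def ray(s,u,v,h):
    V=s["view"];R=V[:3,:3];c=-R.T@V[:3,3]
    d=R.T@np.linalg.solve(s["K"],[u,v,1.]);return c+d*(h-c[2])/d[2]
def proj(s,p):
    q=s["K"]@(s["view"][:3,:3]@np.array(p)+s["view"][:3,3]);return q[:2]/q[2]
E
python3 - <<'E'
from h import *
for n in("top0","side0"):
    s=load(n);P=cloud(s);hsv=cv2.cvtColor(s["img"],cv2.COLOR_RGB2HSV);v,u=np.mgrid[:480,:640]
    box=(P[...,0]>.15)&(P[...,0]<.85)&(abs(P[...,1])<.5)&(s["z_map"]>0)
    print(n,"bench z med",np.median(P[...,2][box]))
    def stats(name,m):
        m=m&box; k,lab,st,_=cv2.connectedComponentsWithStats(m.astype(np.uint8))
        for i in range(1,k):
            if st[i,4]<25: continue
            q=P[lab==i]; r=cv2.minAreaRect((q[:,:2]*1000).astype(np.float32))
            vx=cv2.fitLine((q[:,:2]*1000).astype(np.float32),cv2.DIST_L2,0,.01,.01).ravel()
            print(name,st[i,:].tolist(),"mean",q.mean(0).round(4),"z",np.percentile(q[:,2],[5,50,95]).round(4),"rect",np.round(r[0],1),np.round(r[1],1),round(r[2],1),"line deg",round(np.degrees(np.arctan2(vx[1],vx[0])),1))
    H,S,V=[hsv[...,i] for i in range(3)]
    stats("low",(P[...,2]>.007)&(P[...,2]<.03)&(S<90)&(V<130))
    stats("blue",(H>100)&(H<125)&(S>130)&(P[...,2]>.02)&(P[...,2]<.045))
    stats("brass",(H>12)&(H<30)&(S>140)&(P[...,2]>.04))
    stats("railtop",(P[...,2]>.029)&(P[...,2]<.038)&(P[...,1]>.15)&(P[...,0]<.7))
    stats("racked",(P[...,2]>.038)&(P[...,2]<.06)&(P[...,1]>.1)&(P[...,0]<.65))
    stats("base",(P[...,2]>.02)&(P[...,2]<.036)&(P[...,1]<-.1))
    stats("block",(P[...,2]>.1)&(P[...,2]<.12)&(P[...,1]<-.1)&(S<60))
    stats("col",(P[...,2]>.13)&(P[...,2]<.15)&(P[...,1]<-.1))
E
```

```text
top0 bench z med 0.00048178846223318557
low [86, 123, 10, 5, 25] mean [0.844  0.4199 0.0199] z [0.0085 0.0193 0.0292] rect [843.9 419.8] [18.9  2.2] 82.1 line deg 83.6
low [105, 124, 16, 5, 51] mean [0.8435 0.381  0.0189] z [0.0082 0.0191 0.0289] rect [841.2 381.6] [ 8.8 25. ] 5.7 line deg -82.8
low [150, 125, 8, 4, 26] mean [0.8436 0.3022 0.019 ] z [0.0091 0.0194 0.0279] rect [843.6 302.7] [17.7  2.3] 85.6 line deg 89.3
low [169, 125, 20, 4, 71] mean [0.8439 0.2565 0.0191] z [0.009  0.019  0.0296] rect [844.7 256.5] [ 3.4 40.1] 0.4 line deg -89.8
low [198, 125, 15, 5, 42] mean [0.8438 0.2042 0.0189] z [0.0104 0.0189 0.0291] rect [843.6 204.6] [ 7.  23.2] 17.9 line deg -84.1
low [435, 127, 49, 9, 140] mean [ 0.843  -0.2872  0.0192] z [0.0097 0.0187 0.0286] rect [ 842.7 -292.7] [13.4 97.1] 0.6 line deg -84.0
low [271, 155, 47, 8, 78] mean [0.7847 0.0296 0.0153] z [0.0127 0.0154 0.0175] rect [785.2  32.1] [ 4.9 89.9] 7.2 line deg -82.9
low [413, 161, 47, 32, 223] mean [ 0.7414 -0.2435  0.0228] z [0.0118 0.0239 0.0294] rect [ 741.9 -242.7] [97.8 29.9] 56.0 line deg 66.8
low [205, 184, 1
[... 12389 characters left out ...]
e deg -87.0
base [269, 171, 35, 27, 358] mean [ 0.7474 -0.2409  0.0297] z [0.0215 0.0308 0.0357] rect [ 750.4 -251.5] [99.9 39.4] 71.1 line deg 66.3
base [350, 170, 74, 44, 1563] mean [ 0.5212 -0.2295  0.0294] z [0.0228 0.0301 0.0327] rect [ 527.7 -267.3] [130.4 169.9] 19.7 line deg -12.3
block [373, 151, 33, 20, 353] mean [ 0.5203 -0.2348  0.1102] z [0.1016 0.1114 0.1181] rect [ 521.6 -248.6] [63.1 56.7] 15.0 line deg 2.4
block [359, 159, 13, 11, 95] mean [ 0.5709 -0.2293  0.1057] z [0.1005 0.1059 0.1095] rect [ 571.3 -233.3] [22.5 39.5] 19.8 line deg -61.7
col [377, 143, 23, 13, 220] mean [ 0.5254 -0.2472  0.135 ] z [0.1313 0.1352 0.1378] rect [ 525.9 -251.3] [42.  45.9] 22.7 line deg 30.0
```

Run:
```python
from h import *
s=load("top0");c=s["img"][195:300,225:400]
cv2.imwrite("pics/crop1.png",cv2.resize(c,None,fx=4.5,fy=4.5,interpolation=cv2.INTER_CUBIC)[:,:,::-1])
```

```text
(no output)
```

View pics/crop1.png

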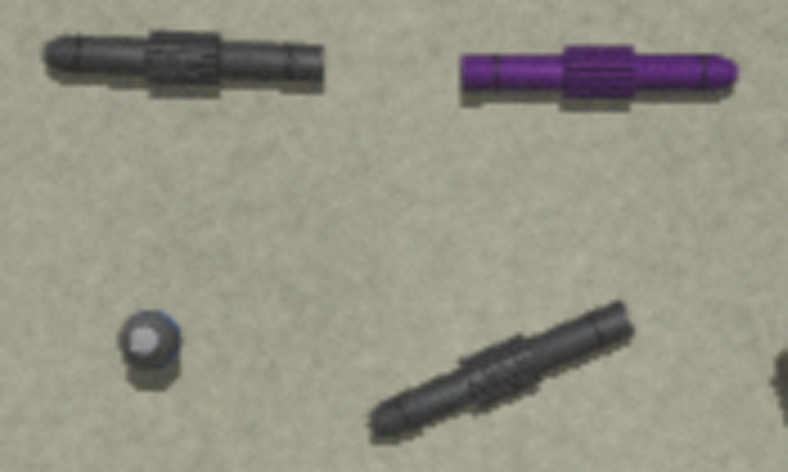

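The crop shows two plain dark-steel shafts, at top-view (266,208) = A and (336,277) = B. These are the ones meant. The third, at (358,211), is purple and so the look-alike to leave. The left ends of A and B both look tapered, so I'll offer those first and let the feel decide.

```bash
cat > go.py <<'E'
import sys,numpy as np
from plant import env
from scipy.spatial.transform import Rotation as R
s=env.sense();w,x,y,z=s["orientation"];M=R.from_quat([x,y,z,w]).as_matrix()
T=np.degrees(np.arctan2(M[1,0],M[0,0]))
print("t",s["time_s"],"tcp",s["eef_pos"].round(4),"T",T.round(2),"toolz",M[:,2].round(4),"F",s["force"].round(1),"gap",round(s["finger_gap"],4),"ff",round(s["finger_force"],1),"q6",round(float(np.degrees(s["qpos"][5])),1))
a=list(map(float,sys.argv[1:]))
for i in range(0,len(a),4):
    d=np.array(a[i:i+3])-s["eef_pos"]
    print("->",a[i:i+4],"shift",(M.T@d).round(4),"turnz",round(-((a[i+3]-T+180)%360-180),2),"dist",np.linalg.norm(d).round(3))
E
python3 go.py .688 .0867 .16 88.5
```

```text
t 0.1 tcp [0.2464 0.4914 0.2308] T 153.37 toolz [-8.e-04 -1.e-03 -1.e+00] F [-0.8  0.5  0.6] gap 0.0852 ff 0.0 q6 -12.3
-> [0.688, 0.0867, 0.16, 88.5] shift [-0.5762 -0.1638  0.0708] turnz 64.87 dist 0.603
```

```bash
python3 -m pendant '[[[-0.576,-0.164,0.07],[0,0,64.9]],[[-0.576,-0.164,0.07],[0,0,64.9]],[[-0.576,-0.164,0.07],[0,0,64.9]],[[-0.576,-0.164,0.07],[0,0,64.9]],[[-0.576,-0.164,0.07],[0,0,64.9]],[[-0.576,-0.164,0.07],[0,0,64.9]],[[-0.576,-0.164,0.07],[0,0,64.9]],[[-0.576,-0.164,0.07],[0,0,64.9]],[[-0.576,-0.164,0.07],[0,0,64.9]],[[-0.576,-0.164,0.07],[0,0,64.9]],[[-0.576,-0.164,0.07],[0,0,64.9]],[[-0.576,-0.164,0.07],[0,0,64.9]]]' 1; python3 go.py .688 .0867 .05 88.5
```

```text
time_s: 1.1
eef_pos: [0.6136, 0.1542, 0.1727]
orientation: [-0.0, 0.717, 0.697, -0.0]
force: [0.5, 0.2, 0.4]
finger_gap: 0.0858
finger_force: 0.0
t 1.1 tcp [0.6136 0.1542 0.1727] T 88.45 toolz [-8.e-04  0.e+00 -1.e+00] F [0.5 0.2 0.4] gap 0.0858 ff 0.0 q6 5.0
-> [0.688, 0.0867, 0.05, 88.5] shift [-0.0655  0.0763  0.1226] turnz -0.05 dist 0.159
```

```bash
python3 -m pendant '[[[-0.033,0.038,0.05],[0,0,0]],[[-0.065,0.076,0.09],[0,0,0]],[[-0.065,0.076,0.09],[0,0,0]],[[-0.065,0.076,0.122],[0,0,0]],[[-0.065,0.076,0.122],[0,0,0]],[[-0.065,0.076,0.122],[0,0,0]]]'; python3 go.py .688 .0867 .004 88.5
```

```text
time_s: 1.6
eef_pos: [0.6856, 0.0889, 0.0494]
orientation: [-0.002, 0.717, 0.697, -0.002]
force: [0.1, 1.0, 0.9]
finger_gap: 0.0854
finger_force: 0.0
t 1.6 tcp [0.6856 0.0889 0.0494] T 88.44 toolz [-5.1e-03  4.0e-04 -1.0e+00] F [0.1 1.  0.9] gap 0.0854 ff 0.0 q6 -0.8
-> [0.688, 0.0867, 0.004, 88.5] shift [-0.0022  0.0027  0.0454] turnz -0.06 dist 0.046
```

```bash
python3 -c "
from plant import env
print(env.sense()['qpos'])"
python3 -m pendant '[[[-0.002,0.003,0.025],[0,0,0]],[[-0.002,0.003,0.045],[0,0,0]],[[-0.002,0.003,0.045],[0,0,0]]]'; python3 go.py .688 .0867 .004 88.5
```

```text
[-4.19048898e-02  7.83409892e-01  1.09287059e+00  1.98456789e-04
  1.27042550e+00 -1.46509966e-02]
time_s: 1.85
eef_pos: [0.6883, 0.088, 0.0054]
orientation: [-0.001, 0.716, 0.698, -0.001]
force: [-1.8, 0.6, -1.1]
finger_gap: 0.0857
finger_force: 0.0
t 1.85 tcp [0.6883 0.088  0.0054] T 88.54 toolz [-3.2e-03  2.0e-04 -1.0e+00] F [-1.8  0.6 -1.1] gap 0.0857 ff 0.0 q6 -1.0
-> [0.688, 0.0867, 0.004, 88.5] shift [-0.0013 -0.0002  0.0014] turnz 0.04 dist 0.002
```

```bash
python3 -m pendant '[[[-0.001,0,0.001],[0,0,0]],[[-0.001,0,0.001],[0,0,0]],[[-0.001,0,0.001],[0,0,0]],[[-0.001,0,0.001],[0,0,0]],[[-0.001,0,0.001],[0,0,0]],[[-0.001,0,0.001],[0,0,0]],[[-0.001,0,0.001],[0,0,0]],[[-0.001,0,0.001],[0,0,0]]]' 0; python3 go.py .688 .0867 .2 88.5 .365 -.308 .2 20
```

```text
time_s: 2.52
eef_pos: [0.69, 0.086, 0.0066]
orientation: [0.0, 0.716, 0.698, 0.0]
force: [-2.2, 1.0, 5.9]
finger_gap: 0.0206
finger_force: 59.8
t 2.5167 tcp [0.69   0.086  0.0066] T 88.47 toolz [ 0.0013  0.     -1.    ] F [-2.2  1.   5.9] gap 0.0206 ff 59.8 q6 -1.1
-> [0.688, 0.0867, 0.2, 88.5] shift [ 0.0007 -0.0018 -0.1934] turnz -0.03 dist 0.193
-> [0.365, -0.308, 0.2, 20.0] shift [-0.4025 -0.3141 -0.1939] turnz 68.47 dist 0.546
```

```bash
python3 -m pendant '[[[0,0,-0.04],[0,0,0]],[[0,0,-0.08],[0,0,0]],[[0,0,-0.12],[0,0,0]],[[-0.03,-0.02,-0.16],[0,0,7]],[[-0.38,-0.316,-0.194],[0,0,68.5]],[[-0.38,-0.316,-0.194],[0,0,68.5]],[[-0.38,-0.316,-0.194],[0,0,68.5]],[[-0.38,-0.316,-0.194],[0,0,68.5]],[[-0.38,-0.316,-0.194],[0,0,68.5]],[[-0.38,-0.316,-0.194],[0,0,68.5]],[[-0.38,-0.316,-0.194],[0,0,68.5]],[[-0.38,-0.316,-0.194],[0,0,68.5]]]'; python3 go.py .3911 -.2985 .15 20
```

```text
time_s: 3.52
eef_pos: [0.4513, -0.1859, 0.187]
orientation: [-0.0, 0.978, 0.206, -0.0]
force: [0.2, -1.2, -2.8]
finger_gap: 0.0198
finger_force: 59.9
t 3.5167 tcp [ 0.4513 -0.1859  0.187 ] T 23.83 toolz [-2.e-04  2.e-04 -1.e+00] F [ 0.2 -1.2 -2.8] gap 0.0198 ff 59.9 q6 29.9
-> [0.3911, -0.2985, 0.15, 20.0] shift [-0.1006  0.0787  0.037 ] turnz 3.83 dist 0.133
```

```bash
python3 -m pendant '[[[-0.1,0.079,0.03],[0,0,3.8]],[[-0.1,0.079,0.03],[0,0,3.8]],[[-0.1,0.079,0.03],[0,0,3.8]],[[-0.1,0.079,0.03],[0,0,3.8]],[[-0.1,0.079,0.07],[0,0,3.8]],[[-0.1,0.079,0.106],[0,0,3.8]],[[-0.1,0.079,0.106],[0,0,3.8]],[[-0.1,0.079,0.106],[0,0,3.8]]]'; python3 go.py .3911 -.2985 .0806 20
python3 - <<'E'
from plant import env
from h import *
for n in("top","side"):
    s=env.snapshot(n); np.savez(f"{n}1.npz",**s)
    c={"top":s["img"][290:390,400:520],"side":s["img"][110:220,330:470]}[n]
    cv2.imwrite(f"pics/{n}1.png",cv2.resize(c,None,fx=5,fy=5)[:,:,::-1])
E
```

```text
time_s: 4.18
eef_pos: [0.3939, -0.2974, 0.0805]
orientation: [-0.002, 0.984, 0.177, -0.001]
force: [-0.2, -0.9, -0.9]
finger_gap: 0.02
finger_force: 60.0
t 4.1833 tcp [ 0.3939 -0.2974  0.0805] T 20.38 toolz [-0.0022  0.0027 -1.    ] F [-0.2 -0.9 -0.9] gap 0.02 ff 60.0 q6 18.8
-> [0.3911, -0.2985, 0.0806, 20.0] shift [-0.003   0.0001 -0.0001] turnz 0.38 dist 0.003
```

View pics/top1.png

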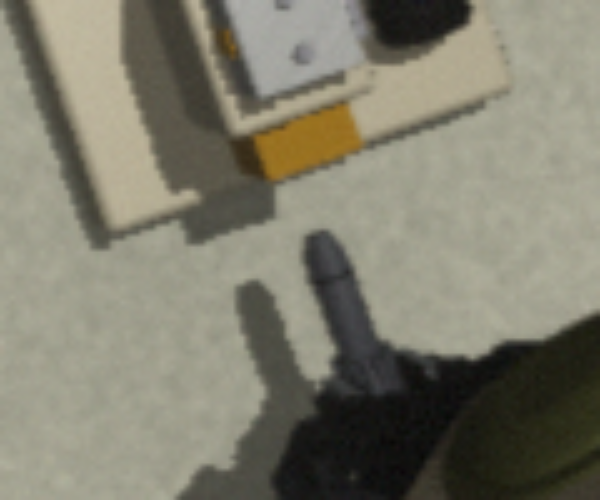

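View pics/side1.png

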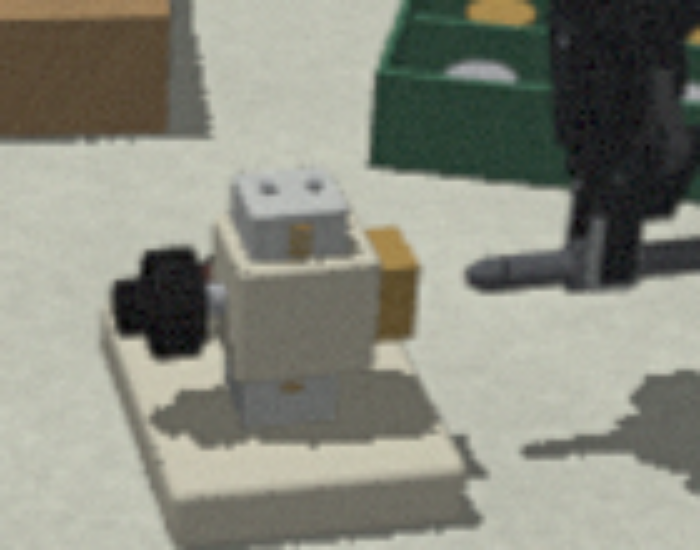

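The top crop shows the tip at crop (318,235), pointing at the brass bearing, whose front edge is at about (315,165). The side crop shows it level with the bearing's mid-height. I'll measure the offset of the shaft relative to the bearing in each camera, so that camera bias cancels out.

```bash
cat > rel.py <<'E'
import sys
from h import *
def rel(tag,yaw=19.9):
    c,sn=np.cos(np.radians(yaw)),np.sin(np.radians(yaw)); A=np.array([[c,sn,0],[-sn,c,0],[0,0,1]])
    for n in("top","side"):
        s=load(n+tag);s0=load(n+"0");hs=cv2.cvtColor(s0["img"],cv2.COLOR_RGB2HSV)
        P0=cloud(s0)@A.T;b0=A@[.4757,-.2677,.085]
        m=(hs[...,0]>12)&(hs[...,0]<30)&(hs[...,1]>140)&(np.abs(P0-b0-[.01,0,0]).max(-1)<.035)
        q=(P0[m]-b0)*1000
        t=q[q[:,2]>14.5] if n=="top" else q
        lo,hi=np.percentile(t,2,0),np.percentile(t,98,0); print(n,"brass lo",lo.round(1),"hi",hi.round(1),"n",len(t))
        P=(cloud(s)@A.T-b0)*1000; h2=cv2.cvtColor(s["img"],cv2.COLOR_RGB2HSV)
        k=(P[...,0]>-60)&(P[...,0]<8)&(abs(P[...,1])<20)&(abs(P[...,2])<16)&(h2[...,1]<90)&(h2[...,2]<125)&(np.abs(P-P0*1000+b0*1000).max(-1)>10)
        g=P[k]; print(n,"shaft n",len(g),"xmax",np.percentile(g[:,0],[50,98,100]).round(1))
        for a,b in((-45,-30),(-30,-15),(-15,0)):
            e=g[(g[:,0]>=a)&(g[:,0]<b)]
            if len(e)>8: print("   x",a,b,"y mid",((np.percentile(e[:,1],3)+np.percentile(e[:,1],97))/2).round(1),"z top",np.percentile(e[:,2],97).round(1),"zlo",np.percentile(e[:,2],3).round(1),"n",len(e))
if __name__=="__main__": rel(sys.argv[1])
E
python3 rel.py 1
```

```text
top brass lo [  1.5 -19.2  15. ] hi [17.8 15.7 21.1] n 196
top shaft n 171 xmax [-42.8 -26.5 -25.7]
   x -45 -30 y mid 1.8 z top 9.7 zlo 0.4 n 78
   x -30 -15 y mid 2.0 z top 6.6 zlo -2.1 n 19
side brass lo [  2.  -12.6  -7.3] hi [14.4 18.6 19. ] n 15
side shaft n 102 xmax [-44.  -28.1 -27. ]
   x -45 -30 y mid 4.4 z top 10.6 zlo -2.1 n 46
   x -30 -15 y mid 2.3 z top 7.4 zlo -1.0 n 10
```

```bash
cat > rel2.py <<'E'
import sys
from h import *
from scipy.optimize import least_squares
yaw=19.9
c,sn=np.cos(np.radians(yaw)),np.sin(np.radians(yaw)); A=np.array([[c,sn,0],[-sn,c,0],[0,0,1]]);b0=A@[.4757,-.2677,.085]
for n in("top","side"):
    s0=load(n+"0");h=cv2.cvtColor(s0["img"],cv2.COLOR_RGB2HSV);P0=(cloud(s0)@A.T-b0)*1000
    m=(h[...,0]>10)&(h[...,0]<32)&(h[...,1]>110)&(np.abs(P0-[10,0,0]).max(-1)<30)
    q=P0[m];top=q[(abs(q[:,2]-18)<3)];sd=q[(q[:,2]<13)&(q[:,1]>12)]
    print(n,"brass",m.sum(),"topface n",len(top),"z",np.median(top[:,2]).round(2),"y",np.percentile(top[:,1],[2,98]).round(1),"x",np.percentile(top[:,0],[2,98]).round(1),"| +yface n",len(sd),"y",np.median(sd[:,1]).round(2) if len(sd) else None)
    # block: +y face (y=+28), top z +28
    bl=(h[...,1]<80)&(P0[...,0]>22)&(P0[...,0]<75)
    f=P0[bl&(abs(P0[...,1]-28)<6)&(P0[...,2]>-22)&(P0[...,2]<22)]; print("   block +y face n",len(f),"y-28:",(np.median(f[:,1])-28).round(2) if len(f) else None)
    s=load(n+sys.argv[1]);P=(cloud(s)@A.T-b0)*1000;h=cv2.cvtColor(s["img"],cv2.COLOR_RGB2HSV)
    lo,hi=(float(v) for v in sys.argv[2:4])
    k=(P[...,0]>lo)&(P[...,0]<hi)&(abs(P[...,1])<16)&(abs(P[...,2])<16)&(h[...,1]<90)&(h[...,2]<150)
    g=P[k];r=least_squares(lambda p:np.hypot(g[:,1]-p[0]-p[2]*(g[:,0]-g[:,0].mean()),g[:,2]-p[1])-8,[0,0,0],loss="soft_l1")
    print("   shaft n",len(g),"axis y,z",r.x[:2].round(2),"slope",r.x[2].round(3),"rms",np.sqrt(np.mean(r.fun**2)).round(2))
E
python3 rel2.py 1 -48 -32
```

```text
top brass 233 topface n 193 z 18.05 y [-19.3  15.7] x [ 1.3 18. ] | +yface n 25 y 15.54
   block +y face n 172 y-28: -2.59
   shaft n 83 axis y,z [ 1.27 -0.16] slope 0.005 rms 1.22
side brass 125 topface n 54 z 18.59 y [-17.6  17.7] x [ 0.3 13.7] | +yface n 62 y 15.88
   block +y face n 405 y-28: -2.6
   shaft n 56 axis y,z [-0.17  1.81] slope -0.094 rms 1.5
```

```bash
python3 -m pendant '[[[0,0.0027,0],[0,0,0.4]],[[0.008,0.0027,0],[0,0,0.4]],[[0.015,0.0027,0],[0,0,0.4]],[[0.015,0.0027,0],[0,0,0.4]],[[0.015,0.0027,0],[0,0,0.4]]]'; python3 go.py
python3 - <<'E'
from plant import env
from h import *
for n in("top","side"):
    s=env.snapshot(n); np.savez(f"{n}2.npz",**s)
E
python3 rel2.py 2 -38 -17; python3 rel.py 2 | grep max
```

```text
time_s: 4.7
eef_pos: [0.4098, -0.295, 0.0812]
orientation: [0.0, 0.985, 0.174, 0.0]
force: [-0.2, 0.2, -3.2]
finger_gap: 0.02
finger_force: 60.0
t 4.7 tcp [ 0.4098 -0.295   0.0812] T 20.04 toolz [ 4.e-04 -5.e-04 -1.e+00] F [-0.2  0.2 -3.2] gap 0.02 ff 60.0 q6 20.7
top brass 233 topface n 193 z 18.05 y [-19.3  15.7] x [ 1.3 18. ] | +yface n 25 y 15.54
   block +y face n 172 y-28: -2.59
   shaft n 106 axis y,z [-2.15  0.61] slope 0.034 rms 1.29
side brass 125 topface n 54 z 18.59 y [-17.6  17.7] x [ 0.3 13.7] | +yface n 62 y 15.88
   block +y face n 405 y-28: -2.6
   shaft n 70 axis y,z [-2.38  1.  ] slope -0.077 rms 1.83
top shaft n 289 xmax [-38.7 -11.2  -9.9]
side shaft n 158 xmax [-38.4 -13.9 -12.8]
```

```bash
python3 -m pendant '[[[0.004,0,0.0005],[0,0,0]],[[0.007,0,0.0005],[0,0,0]],[[0.008,0,0.0005],[0,0,0]],[[0.009,0,0.0005],[0,0,0]],[[0.0095,0,0.0005],[0,0,0]],[[0.01,0,0.0005],[0,0,0]],[[0.0105,0,0.0005],[0,0,0]],[[0.011,0,0.0005],[0,0,0]],[[0.0115,0,0.0005],[0,0,0]],[[0.012,0,0.0005],[0,0,0]],[[0.012,0,0.0005],[0,0,0]]]'; python3 go.py .4757 -.2677 .0806 20
```

```text
time_s: 5.72
eef_pos: [0.4205, -0.2912, 0.0804]
orientation: [-0.0, 0.985, 0.173, -0.0]
force: [0.1, 1.1, -3.4]
finger_gap: 0.0206
finger_force: 60.0
t 5.7167 tcp [ 0.4205 -0.2912  0.0804] T 19.98 toolz [-0.  0. -1.] F [ 0.1  1.1 -3.4] gap 0.0206 ff 60.0 q6 22.0
-> [0.4757, -0.2677, 0.0806, 20.0] shift [ 0.0599 -0.0032 -0.0002] turnz -0.02 dist 0.06
```

Still free at a nominal 60 mm from the mouth. I'll advance in fine steps.

```bash
for i in 1; do python3 -m pendant '[[[0.0005,0,0],[0,0,0]],[[0.001,0,0],[0,0,0]],[[0.0015,0,0],[0,0,0]],[[0.002,0,0],[0,0,0]],[[0.002,0,0],[0,0,0]]]';  python3 go.py .4757 -.2677 .0806 20; done
```

```text
time_s: 6.13
eef_pos: [0.4224, -0.2905, 0.0804]
orientation: [0.0, 0.985, 0.173, 0.0]
force: [-0.3, -0.4, -2.1]
finger_gap: 0.0203
finger_force: 60.0
t 6.1333 tcp [ 0.4224 -0.2905  0.0804] T 19.98 toolz [ 0. -0. -1.] F [-0.3 -0.4 -2.1] gap 0.0203 ff 60.0 q6 22.3
-> [0.4757, -0.2677, 0.0806, 20.0] shift [ 0.0579 -0.0032 -0.0002] turnz -0.02 dist 0.058
```

```bash
python3 -m pendant '[[[0.0005,0,0],[0,0,0]],[[0.001,0,0],[0,0,0]],[[0.0015,0,0],[0,0,0]],[[0.0015,0,0],[0,0,0]]]';  python3 go.py .4757 -.2677 .0806 20
```

```text
time_s: 6.47
eef_pos: [0.4238, -0.29, 0.0804]
orientation: [0.0, 0.985, 0.173, 0.0]
force: [-0.4, -0.0, -2.9]
finger_gap: 0.02
finger_force: 60.0
t 6.4667 tcp [ 0.4238 -0.29    0.0804] T 19.97 toolz [ 1.e-04 -1.e-04 -1.e+00] F [-0.4 -0.  -2.9] gap 0.02 ff 60.0 q6 22.4
-> [0.4757, -0.2677, 0.0806, 20.0] shift [ 0.0564 -0.0032 -0.0002] turnz -0.03 dist 0.056
```

```bash
python3 -m pendant '[[[0.0005,0,0],[0,0,0]],[[0.001,0,0],[0,0,0]],[[0.0015,0,0],[0,0,0]],[[0.0015,0,0],[0,0,0]]]';  python3 go.py .4757 -.2677 .0806 20
```

```text
time_s: 6.8
eef_pos: [0.4252, -0.2895, 0.0804]
orientation: [0.0, 0.985, 0.173, 0.0]
force: [-0.3, 0.2, -3.2]
finger_gap: 0.02
finger_force: 60.0
t 6.8 tcp [ 0.4252 -0.2895  0.0804] T 19.98 toolz [ 0. -0. -1.] F [-0.3  0.2 -3.2] gap 0.02 ff 60.0 q6 22.6
-> [0.4757, -0.2677, 0.0806, 20.0] shift [ 0.0549 -0.0032 -0.0002] turnz -0.02 dist 0.055
```

```bash
python3 -m pendant '[[[0.0005,0,0],[0,0,0]],[[0.001,0,0],[0,0,0]],[[0.001,0,0],[0,0,0]]]';  python3 go.py .4757 -.2677 .0806 20
```

```text
time_s: 7.05
eef_pos: [0.4261, -0.2893, 0.0804]
orientation: [0.0, 0.985, 0.173, -0.0]
force: [-1.1, -1.0, -2.0]
finger_gap: 0.0202
finger_force: 60.1
t 7.05 tcp [ 0.4261 -0.2893  0.0804] T 19.97 toolz [-1.e-04 -3.e-04 -1.e+00] F [-1.1 -1.  -2. ] gap 0.0202 ff 60.1 q6 22.7
-> [0.4757, -0.2677, 0.0806, 20.0] shift [ 0.054  -0.0033 -0.0002] turnz -0.03 dist 0.054
```

```bash
python3 - <<'E'
from plant import env
from h import *
for n in("top","side"):
    s=env.snapshot(n); np.savez(f"{n}3.npz",**s)
E
python3 rel2.py 3 -28 -10 | grep shaft; python3 rel.py 3 | grep max
```

```text
shaft n 93 axis y,z [-2.   -0.51] slope 0.023 rms 1.13
   shaft n 61 axis y,z [-2.9  -0.15] slope 0.126 rms 1.83
top shaft n 298 xmax [-33.1  -4.2  -3.1]
side shaft n 192 xmax [-35.8  -7.   -5.7]
```

```bash
python3 -m pendant '[[[0.0005,0,0],[0,0,0]],[[0.001,0,0],[0,0,0]],[[0.001,0,0],[0,0,0]]]';  python3 go.py .4757 -.2677 .0806 20
```

```text
time_s: 7.4
eef_pos: [0.4265, -0.2891, 0.0803]
orientation: [0.0, 0.985, 0.173, -0.001]
force: [-6.1, -3.0, -1.1]
finger_gap: 0.0202
finger_force: 60.2
t 7.4 tcp [ 0.4265 -0.2891  0.0803] T 19.98 toolz [-1.4e-03 -4.0e-04 -1.0e+00] F [-6.1 -3.  -1.1] gap 0.0202 ff 60.2 q6 22.8
-> [0.4757, -0.2677, 0.0806, 20.0] shift [ 0.0535 -0.0033 -0.0003] turnz -0.02 dist 0.054
```

```bash
python3 -m pendant '[[[0.0005,0,0],[0,0,0]],[[0.001,0,0],[0,0,0]],[[0.001,0,0],[0,0,0]]]';  python3 go.py .4757 -.2677 .0806 20
python3 - <<'E'
from plant import env
from h import *
for n in("top","side"):
    s=env.snapshot(n); np.savez(f"{n}3.npz",**s)
t=load("top3")["img"][290:350,425:485];d=load("side3")["img"][140:200,380:440]
cv2.imwrite("pics/ins.png",cv2.resize(np.hstack([t,d]),None,fx=6.5,fy=6.5)[:,:,::-1])
E
```

```text
time_s: 7.65
eef_pos: [0.4267, -0.289, 0.0803]
orientation: [0.0, 0.985, 0.174, -0.002]
force: [-9.6, -4.9, -0.4]
finger_gap: 0.0203
finger_force: 60.3
t 7.65 tcp [ 0.4267 -0.289   0.0803] T 19.98 toolz [-3.e-03 -6.e-04 -1.e+00] F [-9.6 -4.9 -0.4] gap 0.0203 ff 60.3 q6 22.9
-> [0.4757, -0.2677, 0.0806, 20.0] shift [ 0.0533 -0.0033 -0.0005] turnz -0.02 dist 0.053
```

View pics/ins.png

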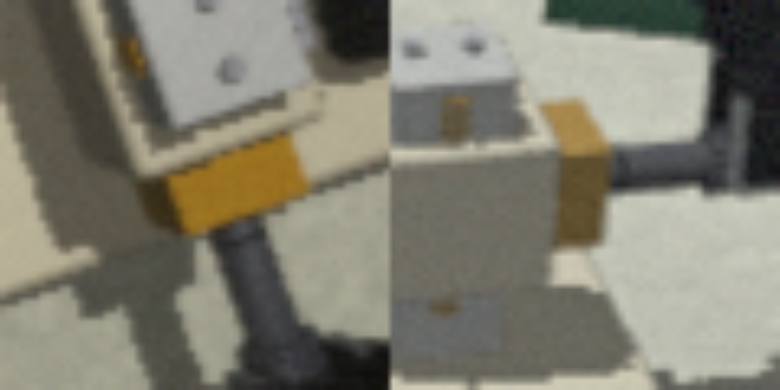

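The end entered the bore and stopped at about 54 mm with about 10 N. In the picture the taper is hidden inside the brass, so the tool +x end is the chamfered one. Next I retract, lift and carry it to the rack at yaw −11°.

```bash
python3 -m pendant '[[[-0.02,0,0],[0,0,0]],[[-0.045,0,0],[0,0,0]],[[-0.045,0,-0.04],[0,0,0]],[[-0.045,0,-0.08],[0,0,0]],[[-0.045,0,-0.11],[0,0,0]]]';  python3 go.py .5537 .2564 .14 -11.1
```

```text
time_s: 8.17
eef_pos: [0.3857, -0.304, 0.1931]
orientation: [0.001, 0.985, 0.173, 0.001]
force: [0.3, -1.2, -2.6]
finger_gap: 0.0202
finger_force: 60.2
t 8.1667 tcp [ 0.3857 -0.304   0.1931] T 19.94 toolz [ 0.0016 -0.0011 -1.    ] F [ 0.3 -1.2 -2.6] gap 0.0202 ff 60.2 q6 18.0
-> [0.5537, 0.2564, 0.14, -11.1] shift [ 0.349  -0.4697  0.0527] turnz 31.04 dist 0.587
```

```bash
python3 -m pendant '[[[0.349,-0.47,0.05],[0,0,31]],[[0.349,-0.47,0.05],[0,0,31]],[[0.349,-0.47,0.05],[0,0,31]],[[0.349,-0.47,0.05],[0,0,31]],[[0.349,-0.47,0.05],[0,0,31]],[[0.349,-0.47,0.05],[0,0,31]],[[0.349,-0.47,0.05],[0,0,31]],[[0.349,-0.47,0.05],[0,0,31]],[[0.349,-0.47,0.05],[0,0,31]],[[0.349,-0.47,0.05],[0,0,31]],[[0.349,-0.47,0.05],[0,0,31]],[[0.349,-0.47,0.05],[0,0,31]]]';  python3 go.py .5537 .2564 .065 -11.1
```

```text
time_s: 9.17
eef_pos: [0.5231, 0.1581, 0.1492]
orientation: [-0.0, 0.995, -0.096, -0.0]
force: [1.0, -0.5, -3.3]
finger_gap: 0.0199
finger_force: 60.2
t 9.1667 tcp [0.5231 0.1581 0.1492] T -11.01 toolz [-0.e+00  4.e-04 -1.e+00] F [ 1.  -0.5 -3.3] gap 0.0199 ff 60.2 q6 105.4
-> [0.5537, 0.2564, 0.065, -11.1] shift [ 0.0113 -0.1023  0.0842] turnz 0.09 dist 0.133
```

```bash
python3 -m pendant '[[[0.004,-0.04,0.01],[0,0,0]],[[0.011,-0.08,0.03],[0,0,0]],[[0.011,-0.102,0.05],[0,0,0]],[[0.011,-0.102,0.084],[0,0,0]],[[0.011,-0.102,0.084],[0,0,0]],[[0.011,-0.102,0.084],[0,0,0]],[[0.011,-0.102,0.084],[0,0,0]]]';  python3 go.py .5537 .2564 .0286 -11.1
cat > rackm.py <<'E'
import sys
from plant import env
from h import *
from scipy.optimize import least_squares
tag,zc,yc=sys.argv[1],float(sys.argv[2]),float(sys.argv[3])
a=np.radians(-11.1);c,sn=np.cos(a),np.sin(a);A=np.array([[c,sn,0],[-sn,c,0],[0,0,1]]);o=A@[.5583,.2800,.033]
for n in("top","side"):
    s=env.snapshot(n);np.savez(n+tag+".npz",**s)
    def ax(s,y0,z0,xr):
        P=(cloud(s)@A.T-o)*1000;h=cv2.cvtColor(s["img"],cv2.COLOR_RGB2HSV)
        k=(h[...,1]<110)&(h[...,2]<140)&(P[...,0]>xr[0])&(P[...,0]<xr[1])&(abs(P[...,1]-y0)<11)&(abs(P[...,2]-z0)<12)&(P[...,2]>3 if z0==0 else True)
        g=P[k]
        if len(g)<20:return len(g)
        r=least_squares(lambda p:np.hypot(g[:,1]-p[0]-p[2]*(g[:,0]-np.mean(xr)),g[:,2]-p[1])-8,[y0,z0,0],loss="soft_l1")
        k2=k|((h[...,1]<110)&(h[...,2]<140)&(abs(P[...,0])<75)&(abs(P[...,1]-y0)<10)&(abs(P[...,2]-z0-3)<7))
        return len(g),r.x.round(3),"xends",np.percentile(P[k2][:,0],[1,99]).round(1)
    for y0 in(-72,24): print(n,"racked",y0,ax(load(n+"0"),y0,0,(25,55)),ax(load(n+"0"),y0,0,(-55,-25)))
    print(n,"held +x",ax(s,yc,zc,(25,55)),"-x",ax(s,yc,zc,(-55,-25)))
E
python3 rackm.py 4 37 -24
```

```text
time_s: 9.75
eef_pos: [0.554, 0.2532, 0.067]
orientation: [-0.0, 0.995, -0.096, 0.001]
force: [0.3, -0.3, -2.3]
finger_gap: 0.0202
finger_force: 60.2
t 9.75 tcp [0.554  0.2532 0.067 ] T -11.07 toolz [ 1.7e-03  5.0e-04 -1.0e+00] F [ 0.3 -0.3 -2.3] gap 0.0202 ff 60.2 q6 114.5
-> [0.5537, 0.2564, 0.0286, -11.1] shift [-0.001  -0.003   0.0384] turnz 0.03 dist 0.039
top racked -72 (121, array([-7.1472e+01,  4.2100e-01, -2.3000e-02]), 'xends', array([-60.7,  56.1])) (130, array([-7.1291e+01,  5.7500e-01,  2.8000e-02]), 'xends', array([-60.7,  56.1]))
top racked 24 (130, array([ 2.5035e+01,  4.9700e-01, -1.1000e-02]), 'xends', array([-57.4,  59.1])) (134, array([24.819,  0.546, -0.048]), 'xends', array([-57.4,  59.1]))
top held +x (144, array([-2.5572e+01,  3.8473e+01, -4.0000e-03]), 'xends', array([16.7, 60.1])) -x 0
side racked -72 (130, array([-7.2304e+01,  6.9100e-01, -3.1000e-02]), 'xends', array([-63.3,  54. ])) (147, array([-7.1836e+01,  5.7800e-01,  1.7000e-02]), 'xends', array([-63.3,  54. ]))
side racked 24 (160, array([23.761,  0.584, -0.026]), 'xends', array([-60.4,  56.8])) (187, array([23.899,  0.814, -0.027]), 'xends', array([-60.4,  56.8]))
side held +x (146, array([-2.7483e+01,  3.9638e+01, -1.6000e-02]), 'xends', array([-60.3,  58.2])) -x (208, array([-2.7254e+01,  3.9212e+01,  8.0000e-03]), 'xends', array([-60.3,  58.1]))
```

```bash
python3 -m pendant '[[[0,-0.0028,0.005],[0,0,0]],[[0,-0.0028,0.015],[0,0,0]],[[0,-0.0028,0.025],[0,0,0]],[[0,-0.0028,0.03],[0,0,0]],[[0,-0.0028,0.033],[0,0,0]],[[0,-0.0028,0.035],[0,0,0]],[[0,-0.0028,0.037],[0,0,0]],[[0,-0.0028,0.038],[0,0,0]],[[0,-0.0028,0.038],[0,0,0]]]';  python3 go.py .5537 .2564 .0286 -11.1
```

```text
time_s: 10.6
eef_pos: [0.5539, 0.2561, 0.0289]
orientation: [0.0, 0.995, -0.096, 0.0]
force: [-5.0, -2.7, 8.5]
finger_gap: 0.02
finger_force: 61.5
t 10.6 tcp [0.5539 0.2561 0.0289] T -11.01 toolz [ 6.e-04 -4.e-04 -1.e+00] F [-5.  -2.7  8.5] gap 0.02 ff 61.5 q6 114.8
-> [0.5537, 0.2564, 0.0286, -11.1] shift [-0.0002 -0.0002  0.0003] turnz 0.09 dist 0.0
```

```bash
python3 -m pendant '[[[0,0,0],[0,0,0]],[[0,0,0],[0,0,0]],[[0,0,0],[0,0,0]],[[0,0,0],[0,0,0]],[[0,0,0],[0,0,0]]]' 0.42; python3 -m pendant '[[[0,0,-0.01],[0,0,0]],[[0,0,-0.03],[0,0,0]],[[0,0,-0.07],[0,0,0]],[[0,0,-0.11],[0,0,0]],[[0,0,-0.15],[0,0,0]],[[0,0,-0.15],[0,0,0]]]'; python3 go.py .5544 -.0495 .12 113.7; python3 rackm.py 5 0 -24 | grep held
```

```text
time_s: 11.02
eef_pos: [0.554, 0.2564, 0.0274]
orientation: [-0.0, 0.995, -0.096, 0.0]
force: [0.5, 0.3, 0.2]
finger_gap: 0.0359
finger_force: 0.0
time_s: 11.52
eef_pos: [0.5566, 0.2572, 0.1867]
orientation: [-0.002, 0.995, -0.096, 0.007]
force: [0.8, 1.1, 1.0]
finger_gap: 0.0364
finger_force: 0.0
t 11.5167 tcp [0.5566 0.2572 0.1867] T -11.01 toolz [ 0.0146  0.0036 -0.9999] F [0.8 1.1 1. ] gap 0.0364 ff 0.0 q6 114.8
-> [0.5544, -0.0495, 0.12, 113.7] shift [0.0556 0.3019 0.0655] turnz -124.71 dist 0.314
top held +x (127, array([-23.095,   0.47 ,   0.027]), 'xends', array([-58.4,  58.4])) -x (110, array([-23.601,   0.255,  -0.04 ]), 'xends', array([-58.4,  58.4]))
side held +x (135, array([-2.3974e+01,  6.2300e-01,  2.1000e-02]), 'xends', array([-61. ,  56.1])) -x (156, array([-2.4362e+01,  5.4300e-01,  3.0000e-03]), 'xends', array([-61. ,  56.2]))
```

```bash
python3 -m pendant '[[[0.056,0.302,0.04],[0,0,-124.7]],[[0.056,0.302,0.04],[0,0,-124.7]],[[0.056,0.302,0.04],[0,0,-124.7]],[[0.056,0.302,0.04],[0,0,-124.7]],[[0.056,0.302,0.04],[0,0,-124.7]],[[0.056,0.302,0.04],[0,0,-124.7]],[[0.056,0.302,0.04],[0,0,-124.7]],[[0.056,0.302,0.04],[0,0,-124.7]],[[0.056,0.302,0.04],[0,0,-124.7]],[[0.056,0.302,0.04],[0,0,-124.7]],[[0.056,0.302,0.04],[0,0,-124.7]],[[0.056,0.302,0.04],[0,0,-124.7]]]' 1; python3 go.py .5544 -.0495 .05 113.7
```

```text
time_s: 12.62
eef_pos: [0.5503, -0.0509, 0.1361]
orientation: [-0.001, 0.814, 0.58, -0.001]
force: [0.2, 0.2, -0.4]
finger_gap: 0.0853
finger_force: 0.0
t 12.6167 tcp [ 0.5503 -0.0509  0.1361] T 70.94 toolz [-0.0029  0.001  -1.    ] F [ 0.2  0.2 -0.4] gap 0.0853 ff 0.0 q6 1.5
-> [0.5544, -0.0495, 0.05, 113.7] shift [0.0027 0.0037 0.0861] turnz -42.76 dist 0.086
```

```bash
python3 -m pendant '[[[0.003,0.004,0.02],[0,0,-42.8]],[[0.003,0.004,0.03],[0,0,-42.8]],[[0.003,0.004,0.04],[0,0,-42.8]],[[0.003,0.004,0.05],[0,0,-42.8]],[[0.003,0.004,0.06],[0,0,-42.8]],[[0.003,0.004,0.07],[0,0,-42.8]],[[0.003,0.004,0.08],[0,0,-42.8]],[[0.003,0.004,0.086],[0,0,-42.8]],[[0.003,0.004,0.086],[0,0,-42.8]]]'; python3 go.py .5544 -.0495 .0055 113.7
```

```text
time_s: 13.37
eef_pos: [0.5549, -0.049, 0.0496]
orientation: [-0.002, 0.55, 0.835, -0.0]
force: [-0.5, 0.3, 0.4]
finger_gap: 0.0854
finger_force: 0.0
t 13.3667 tcp [ 0.5549 -0.049   0.0496] T 113.22 toolz [-0.0034  0.0011 -1.    ] F [-0.5  0.3  0.4] gap 0.0854 ff 0.0 q6 -40.4
-> [0.5544, -0.0495, 0.0055, 113.7] shift [-0.0004 -0.0005  0.0441] turnz -0.48 dist 0.044
```

```bash
python3 -m pendant '[[[0,0,0.025],[0,0,-0.5]],[[0,0,0.043],[0,0,-0.5]],[[0,0,0.043],[0,0,-0.5]],[[0,0,0.043],[0,0,-0.5]]]'; python3 -m pendant '[[[0,0,0],[0,0,0]],[[0,0,0],[0,0,0]],[[0,0,0],[0,0,0]],[[0,0,0],[0,0,0]],[[0,0,0],[0,0,0]],[[0,0,0],[0,0,0]],[[0,0,0],[0,0,0]],[[0,0,0],[0,0,0]]]' 0;  python3 go.py .3891 -.302 .17 20
```

```text
time_s: 13.7
eef_pos: [0.5557, -0.0492, 0.0084]
orientation: [-0.001, 0.546, 0.838, -0.0]
force: [0.0, 0.3, 0.4]
finger_gap: 0.0856
finger_force: 0.0
time_s: 14.37
eef_pos: [0.5561, -0.0493, 0.0091]
orientation: [0.0, 0.545, 0.838, 0.0]
force: [-0.7, 1.4, 5.8]
finger_gap: 0.0196
finger_force: 59.7
t 14.3667 tcp [ 0.5561 -0.0493  0.0091] T 113.93 toolz [ 9.e-04 -2.e-04 -1.e+00] F [-0.7  1.4  5.8] gap 0.0196 ff 59.7 q6 -41.1
-> [0.3891, -0.302, 0.17, 20.0] shift [-0.1634 -0.255  -0.161 ] turnz 93.93 dist 0.343
```

```bash
python3 -m pendant '[[[0,0,-0.04],[0,0,0]],[[0,0,-0.08],[0,0,7]],[[0,0,-0.12],[0,0,14]],[[0,0,-0.16],[0,0,21]],[[-0.02,-0.04,-0.18],[0,0,28]],[[-0.159,-0.255,-0.18],[0,0,93.9]],[[-0.159,-0.255,-0.18],[0,0,93.9]],[[-0.159,-0.255,-0.18],[0,0,93.9]],[[-0.159,-0.255,-0.18],[0,0,93.9]],[[-0.159,-0.255,-0.18],[0,0,93.9]],[[-0.159,-0.255,-0.18],[0,0,93.9]],[[-0.159,-0.255,-0.18],[0,0,93.9]]]';  python3 go.py .3936 -.3011 .0828 20
```

```text
time_s: 15.37
eef_pos: [0.3845, -0.3018, 0.1883]
orientation: [0.0, 0.953, 0.302, -0.001]
force: [0.0, -0.3, -1.6]
finger_gap: 0.0199
finger_force: 59.8
t 15.3667 tcp [ 0.3845 -0.3018  0.1883] T 35.21 toolz [-9.e-04 -1.e-03 -1.e+00] F [ 0.  -0.3 -1.6] gap 0.0199 ff 59.8 q6 2.8
-> [0.3936, -0.3011, 0.0828, 20.0] shift [0.008  0.0046 0.1055] turnz 15.21 dist 0.106
```

```bash
python3 -m pendant '[[[0.004,0.0046,0.0],[0,0,15.2]],[[0.008,0.0046,0.02],[0,0,15.2]],[[0.008,0.0046,0.04],[0,0,15.2]],[[0.008,0.0046,0.08],[0,0,15.2]],[[0.008,0.0046,0.1055],[0,0,15.2]],[[0.008,0.0046,0.1055],[0,0,15.2]],[[0.008,0.0046,0.1055],[0,0,15.2]]]';  python3 go.py .3936 -.3011 .0828 20
python3 - <<'E'
from plant import env
from h import *
for n in("top","side"):
    s=env.snapshot(n); np.savez(f"{n}6.npz",**s)
E
python3 rel2.py 6 -46 -30; python3 rel.py 6 | grep max
```

```text
time_s: 15.95
eef_pos: [0.3962, -0.2968, 0.0827]
orientation: [-0.001, 0.984, 0.179, -0.001]
force: [0.2, -0.6, -1.1]
finger_gap: 0.0201
finger_force: 59.7
t 15.95 tcp [ 0.3962 -0.2968  0.0827] T 20.59 toolz [-0.0015  0.0019 -1.    ] F [ 0.2 -0.6 -1.1] gap 0.0201 ff 59.7 q6 18.8
-> [0.3936, -0.3011, 0.0828, 20.0] shift [-0.0039  0.0031 -0.0001] turnz 0.59 dist 0.005
top brass 233 topface n 193 z 18.05 y [-19.3  15.7] x [ 1.3 18. ] | +yface n 25 y 15.54
   block +y face n 172 y-28: -2.59
   shaft n 83 axis y,z [ 1.19 -0.48] slope -0.04 rms 1.16
side brass 125 topface n 54 z 18.59 y [-17.6  17.7] x [ 0.3 13.7] | +yface n 62 y 15.88
   block +y face n 405 y-28: -2.6
   shaft n 55 axis y,z [-0.17  1.98] slope -0.195 rms 2.16
top shaft n 178 xmax [-41.8 -25.  -24.3]
side shaft n 104 xmax [-42.9 -26.2 -26. ]
```

```bash
python3 -m pendant '[[[0,0.0031,0],[0,0,0.6]],[[0.008,0.0031,0],[0,0,0.6]],[[0.015,0.0031,0],[0,0,0.6]],[[0.019,0.0031,0],[0,0,0.6]],[[0.021,0.0031,0],[0,0,0.6]],[[0.0225,0.0031,0],[0,0,0.6]],[[0.0235,0.0031,0],[0,0,0.6]],[[0.0245,0.0031,0],[0,0,0.6]],[[0.025,0.0031,0],[0,0,0.6]],[[0.0255,0.0031,0],[0,0,0.6]],[[0.026,0.0031,0],[0,0,0.6]],[[0.026,0.0031,0],[0,0,0.6]]]';  python3 go.py .4265 -.2891 .0828 20
```

```text
time_s: 17.05
eef_pos: [0.4219, -0.2909, 0.0829]
orientation: [0.0, 0.985, 0.174, 0.0]
force: [0.4, 0.2, -1.7]
finger_gap: 0.0196
finger_force: 59.8
t 17.05 tcp [ 0.4219 -0.2909  0.0829] T 19.99 toolz [ 0. -0. -1.] F [ 0.4  0.2 -1.7] gap 0.0196 ff 59.8 q6 22.2
-> [0.4265, -0.2891, 0.0828, 20.0] shift [ 0.005  -0.0001  0.0001] turnz -0.01 dist 0.005
```

```bash
python3 -m pendant '[[[0.0005,0,0],[0,0,0]],[[0.001,0,0],[0,0,0]],[[0.0015,0,0],[0,0,0]],[[0.002,0,0],[0,0,0]],[[0.002,0,0],[0,0,0]]]';  python3 go.py .4265 -.2891 .0828 20
```

```text
time_s: 17.47
eef_pos: [0.4238, -0.2901, 0.0829]
orientation: [0.0, 0.985, 0.174, 0.0]
force: [-0.6, 0.1, -2.6]
finger_gap: 0.0201
finger_force: 59.8
t 17.4667 tcp [ 0.4238 -0.2901  0.0829] T 20.0 toolz [ 1.e-04 -1.e-04 -1.e+00] F [-0.6  0.1 -2.6] gap 0.0201 ff 59.8 q6 22.4
-> [0.4265, -0.2891, 0.0828, 20.0] shift [ 0.0029 -0.0001  0.0001] turnz 0.0 dist 0.003
```

```bash
python3 -m pendant '[[[0.0005,0,0],[0,0,0]],[[0.001,0,0],[0,0,0]],[[0.0015,0,0],[0,0,0]],[[0.002,0,0],[0,0,0]],[[0.002,0,0],[0,0,0]]]';  python3 go.py .4265 -.2891 .0828 20
```

```text
time_s: 17.88
eef_pos: [0.4257, -0.2895, 0.0829]
orientation: [0.0, 0.985, 0.174, 0.0]
force: [0.4, 0.3, -1.4]
finger_gap: 0.0199
finger_force: 59.8
t 17.8833 tcp [ 0.4257 -0.2895  0.0829] T 20.0 toolz [ 1.e-04 -1.e-04 -1.e+00] F [ 0.4  0.3 -1.4] gap 0.0199 ff 59.8 q6 22.6
-> [0.4265, -0.2891, 0.0828, 20.0] shift [ 0.0009 -0.0001  0.0001] turnz 0.0 dist 0.001
```

```bash
python3 -m pendant '[[[0.0005,0,0],[0,0,0]],[[0.001,0,0],[0,0,0]],[[0.0015,0,0],[0,0,0]],[[0.0015,0,0],[0,0,0]]]';  python3 go.py .4265 -.2891 .0828 20
```

```text
time_s: 18.22
eef_pos: [0.4271, -0.289, 0.0829]
orientation: [0.0, 0.985, 0.174, -0.0]
force: [-1.1, -1.2, -1.5]
finger_gap: 0.0197
finger_force: 59.8
t 18.2167 tcp [ 0.4271 -0.289   0.0829] T 20.0 toolz [-1.e-04 -2.e-04 -1.e+00] F [-1.1 -1.2 -1.5] gap 0.0197 ff 59.8 q6 22.7
-> [0.4265, -0.2891, 0.0828, 20.0] shift [-0.0006 -0.0001  0.0001] turnz 0.0 dist 0.001
```

```bash
python3 -m pendant '[[[0.0005,0,0],[0,0,0]],[[0.001,0,0],[0,0,0]],[[0.0015,0,0],[0,0,0]],[[0.0015,0,0],[0,0,0]]]';  python3 go.py .4265 -.2891 .0828 20;  python3 - <<'E'
from plant import env
from h import *
for n in("top","side"):
    s=env.snapshot(n); np.savez(f"{n}7.npz",**s)
t=load("top7")["img"][290:350,425:485];d=load("side7")["img"][140:200,380:440]
cv2.imwrite("pics/ins2.png",cv2.resize(np.hstack([t,d]),None,fx=6.5,fy=6.5)[:,:,::-1])
E
```

```text
time_s: 18.55
eef_pos: [0.4277, -0.2888, 0.0828]
orientation: [0.0, 0.985, 0.174, -0.001]
force: [-6.6, -3.1, -1.2]
finger_gap: 0.0199
finger_force: 59.9
t 18.55 tcp [ 0.4277 -0.2888  0.0828] T 20.01 toolz [-2.e-03 -4.e-04 -1.e+00] F [-6.6 -3.1 -1.2] gap 0.0199 ff 59.9 q6 22.9
-> [0.4265, -0.2891, 0.0828, 20.0] shift [-0.0012 -0.0001  0.    ] turnz 0.01 dist 0.001
```

View pics/ins2.png

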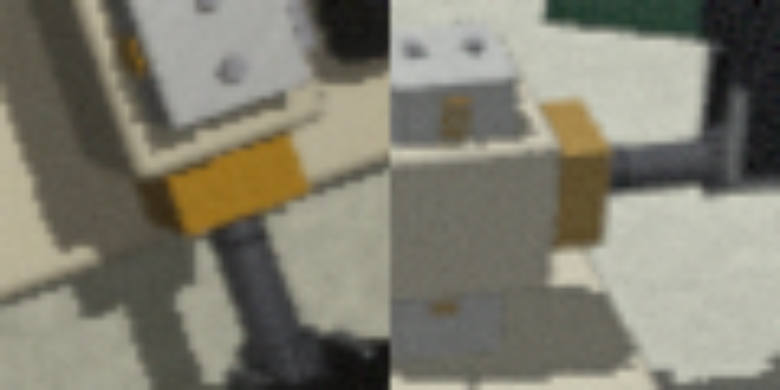

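Shaft B also started into the bore: it stopped about 1 mm past A's stop, as its grip offset predicted, at 7 N. The picture shows the same mark just outside the brass face. So +x is again the chamfered end, and it goes to notch +72.

```bash
python3 -m pendant '[[[-0.02,0,0],[0,0,0]],[[-0.045,0,0],[0,0,0]],[[-0.045,0,-0.04],[0,0,0]],[[-0.045,0,-0.08],[0,0,0]],[[-0.045,0,-0.11],[0,0,0]]]';  python3 go.py .5724 .3503 .15 -11.05
```

```text
time_s: 19.07
eef_pos: [0.3862, -0.3041, 0.1957]
orientation: [0.001, 0.985, 0.173, 0.001]
force: [1.5, -0.7, -2.4]
finger_gap: 0.0196
finger_force: 59.9
t 19.0667 tcp [ 0.3862 -0.3041  0.1957] T 19.96 toolz [ 0.0016 -0.0012 -1.    ] F [ 1.5 -0.7 -2.4] gap 0.0196 ff 59.9 q6 18.0
-> [0.5724, 0.3503, 0.15, -11.05] shift [ 0.3983 -0.5516  0.0452] turnz 31.01 dist 0.682
```

```bash
python3 -m pendant '[[[0.398,-0.552,0.045],[0,0,31]],[[0.398,-0.552,0.045],[0,0,31]],[[0.398,-0.552,0.045],[0,0,31]],[[0.398,-0.552,0.045],[0,0,31]],[[0.398,-0.552,0.045],[0,0,31]],[[0.398,-0.552,0.045],[0,0,31]],[[0.398,-0.552,0.045],[0,0,31]],[[0.398,-0.552,0.045],[0,0,31]],[[0.398,-0.552,0.045],[0,0,31]],[[0.398,-0.552,0.045],[0,0,31]],[[0.398,-0.552,0.045],[0,0,31]],[[0.398,-0.552,0.045],[0,0,31]]]';  python3 go.py .5724 .3503 .07 -11.05
```

```text
time_s: 20.07
eef_pos: [0.5173, 0.161, 0.161]
orientation: [-0.0, 0.995, -0.096, 0.0]
force: [1.1, 0.3, -2.5]
finger_gap: 0.0202
finger_force: 59.9
t 20.0667 tcp [0.5173 0.161  0.161 ] T -10.99 toolz [ 2.e-04  4.e-04 -1.e+00] F [ 1.1  0.3 -2.5] gap 0.0202 ff 59.9 q6 105.7
-> [0.5724, 0.3503, 0.07, -11.05] shift [ 0.018  -0.1963  0.0911] turnz 0.06 dist 0.217
```

```bash
python3 -m pendant '[[[0.004,-0.04,0],[0,0,0]],[[0.008,-0.08,0],[0,0,0]],[[0.012,-0.12,0],[0,0,0]],[[0.016,-0.16,0],[0,0,0]],[[0.018,-0.196,0.01],[0,0,0]],[[0.018,-0.196,0.05],[0,0,0]],[[0.018,-0.196,0.091],[0,0,0]],[[0.018,-0.196,0.091],[0,0,0]],[[0.018,-0.196,0.091],[0,0,0]],[[0.018,-0.196,0.091],[0,0,0]]]';  python3 go.py .5724 .3503 .0314 -11.05; python3 rackm.py 8 38 72 | grep held
```

```text
time_s: 20.9
eef_pos: [0.5734, 0.3477, 0.0726]
orientation: [-0.001, 0.995, -0.096, 0.001]
force: [0.4, 0.5, -1.3]
finger_gap: 0.0203
finger_force: 59.9
t 20.9 tcp [0.5734 0.3477 0.0726] T -11.02 toolz [ 0.003   0.0014 -1.    ] F [ 0.4  0.5 -1.3] gap 0.0203 ff 59.9 q6 122.2
-> [0.5724, 0.3503, 0.0314, -11.05] shift [-0.0016 -0.0023  0.0412] turnz 0.03 dist 0.041
top held +x (129, array([ 7.0972e+01,  4.1303e+01, -1.1000e-02]), 'xends', array([-58.2,  59.6])) -x (135, array([7.1067e+01, 4.1165e+01, 3.8000e-02]), 'xends', array([-58.2,  59.5]))
side held +x (69, array([ 6.9370e+01,  4.2893e+01, -2.1000e-02]), 'xends', array([-60.6,  57.2])) -x (205, array([6.9379e+01, 4.1965e+01, 1.4000e-02]), 'xends', array([-60.5,  56.4]))
```

```bash
python3 -m pendant '[[[0,-0.0022,0.005],[0,0,0]],[[0,-0.0022,0.015],[0,0,0]],[[0,-0.0022,0.025],[0,0,0]],[[0,-0.0022,0.032],[0,0,0]],[[0,-0.0022,0.035],[0,0,0]],[[0,-0.0022,0.037],[0,0,0]],[[0,-0.0022,0.039],[0,0,0]],[[0,-0.0022,0.0405],[0,0,0]],[[0,-0.0022,0.041],[0,0,0]],[[0,-0.0022,0.041],[0,0,0]]]';  python3 go.py .5724 .3503 .0314 -11.05
```

```text
time_s: 21.83
eef_pos: [0.5729, 0.3499, 0.0312]
orientation: [-0.0, 0.995, -0.096, 0.001]
force: [-5.5, -1.8, 10.1]
finger_gap: 0.0196
finger_force: 61.3
t 21.8333 tcp [0.5729 0.3499 0.0312] T -10.99 toolz [ 1.5e-03  7.0e-04 -1.0e+00] F [-5.5 -1.8 10.1] gap 0.0196 ff 61.3 q6 122.3
-> [0.5724, 0.3503, 0.0314, -11.05] shift [-0.0005 -0.0003 -0.0002] turnz 0.06 dist 0.001
```

```bash
python3 -m pendant '[[[0,0,0],[0,0,0]],[[0,0,0],[0,0,0]],[[0,0,0],[0,0,0]],[[0,0,0],[0,0,0]],[[0,0,0],[0,0,0]]]' 0.42; python3 -m pendant '[[[0,0,-0.01],[0,0,0]],[[0,0,-0.03],[0,0,0]],[[0,0,-0.07],[0,0,0]],[[0,0,-0.11],[0,0,0]],[[0,0,-0.15],[0,0,0]],[[0,0,-0.15],[0,0,0]],[[0,0,-0.15],[0,0,0]]]'; python3 rackm.py 9 0 72 | grep held
python3 -m pendant '[[[-0.04,0,-0.15],[0,0,0]],[[-0.08,0,0],[0,0,0]],[[-0.12,0,0],[0,0,0]],[[-0.16,0,0],[0,0,0]],[[-0.2,0,0],[0,0,0]],[[-0.2,0,0],[0,0,0]],[[-0.2,0,0],[0,0,0]],[[-0.2,0,0],[0,0,0]]]'; python3 rackm.py 10 0 72
python3 - <<'E'
from h import *
t=load("top10")["img"][225:325,95:305];d=load("side10")["img"][255:445,200:440]
t=cv2.resize(t,(400,190));
cv2.imwrite("pics/fin.png",cv2.resize(np.hstack([t,d]),None,fx=1.25,fy=2)[:,:,::-1])
for n in("top","side"):
    a=load(n+"10");b=load(n+"0");m=(np.abs(a["img"].astype(int)-b["img"]).max(-1)>60).astype(np.uint8)
    k,l,st,c=cv2.connectedComponentsWithStats(cv2.morphologyEx(m,cv2.MORPH_OPEN,np.ones((3,3))))
    print(n,[(c[i].round().tolist(),int(st[i,4])) for i in range(1,k) if st[i,4]>25])
E
```

```text
time_s: 22.25
eef_pos: [0.5728, 0.3496, 0.029]
orientation: [0.0, 0.995, -0.096, -0.0]
force: [-0.9, 0.1, 0.1]
finger_gap: 0.0359
finger_force: 0.0
time_s: 22.83
eef_pos: [0.5735, 0.35, 0.1826]
orientation: [-0.001, 0.995, -0.096, 0.003]
force: [0.2, 0.8, -1.2]
finger_gap: 0.0357
finger_force: 0.0
top held +x (125, array([ 7.3076e+01,  5.5700e-01, -1.0000e-02]), 'xends', array([-58.5,  58.1])) -x (132, array([7.2926e+01, 7.0600e-01, 2.1000e-02]), 'xends', array([-58.5,  58.1]))
side held +x (171, array([ 7.1747e+01,  7.4000e-01, -5.0000e-02]), 'xends', array([-61.4,  55.8])) -x (205, array([7.1787e+01, 9.1500e-01, 4.0000e-03]), 'xends', array([-61.4,  55.8]))
time_s: 23.6
eef_pos: [0.3748, 0.3879, 0.1783]
orientation: [0.001, 0.995, -0.095, -0.001]
force: [0.5, 0.1, 0.1]
finger_gap: 0.0357
finger_force: 0.0
top racked -72 (121, array([-7.1472e+01,  4.2100e-01, -2.3000e-02]), 'xends', array([-60.7,  56.1])) (130, array([-7.1291e+01,  5.7500e-01,  2.8000e-02]), 'xends', array([-60.7,  56.1]))
top racked 24 (130, array([ 2.5035e+01,  4.9700e-01, -1.1000e-02]), 'xends', array([-57.4,  59
[... 785 characters left out ...]
 56. ]))
top [([265.0, 209.0], 701), ([128.0, 239.0], 48), ([179.0, 249.0], 48), ([336.0, 278.0], 636), ([120.0, 297.0], 153), ([170.0, 307.0], 135), ([73.0, 435.0], 8484)]
side [([627.0, 65.0], 150), ([561.0, 87.0], 73), ([536.0, 95.0], 42), ([556.0, 130.0], 5372), ([596.0, 94.0], 78), ([463.0, 129.0], 728), ([636.0, 131.0], 44), ([475.0, 143.0], 521), ([513.0, 251.0], 18189), ([618.0, 244.0], 773), ([361.0, 252.0], 445), ([277.0, 291.0], 702), ([623.0, 395.0], 5059), ([303.0, 352.0], 103), ([316.0, 354.0], 55), ([354.0, 370.0], 31), ([370.0, 385.0], 109), ([276.0, 399.0], 127), ([290.0, 402.0], 59), ([331.0, 420.0], 35), ([551.0, 458.0], 3593), ([349.0, 436.0], 144), ([637.0, 469.0], 111)]
```

View pics/fin.png

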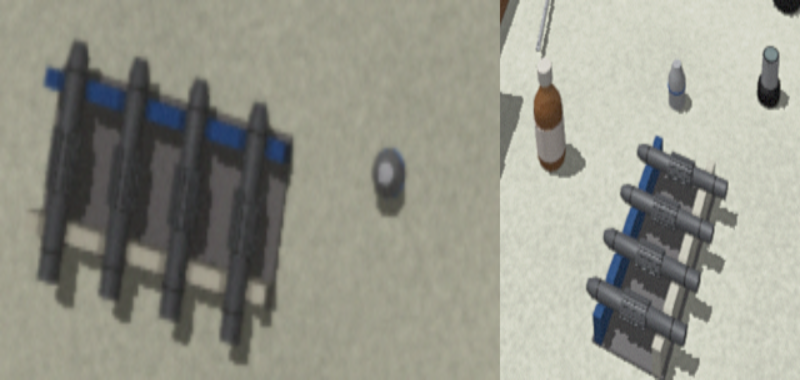

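All four shafts lie parallel in the notches, pinions between the rails and tapered ends over the blue rail. Apart from the arm itself and its shadow, the only changes from the first pictures are where the two shafts were picked up and where they now lie in the rack. I'm handing in.

```bash
python3 -c "
from plant import env
print(env.job_done())"
```

```text
the job is handed in; nothing more can be done
None
```

Both loose shafts were felt at the bearing (each offered end started into the bore, at about 7–11 N) and now lie in the two free notches, chamfered ends over the blue rail; the job is handed in at about 24 s, though no verdict was returned.

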